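# Line up the blanks on the press bed and slide it home

## Robot

A 6-joint arm with a two-finger parallel gripper is mounted at the origin on the work surface. World frame = base frame: x ahead of the robot, y to its left, z up, the work surface at z = 0. Lengths are in m, angles in degrees, forces in N, time in s.
With the tool pointing down it reaches from about 0.35 to 0.875 m from the base axis. Payload 4.2 kg.
Tool frame: the origin (TCP) lies on the centre line of the jaws, within the pads' length; the fingertips stand 11 mm ahead of it and the grasp point (between the pads) lies 8 mm behind it; z points along the fingers, y is the line along which they close (so a half turn about z gives the same grasp; the last joint's range is limited). The gripper opens to 87 mm and grips with 3 to 60 N. Pads are 19 mm wide; open, the fingers measure 117 mm over their backs; the gripper's body (75 mm by 190 mm) begins 51 mm behind the grasp point.
Start: joints at [90.39, 22.042, 0.453, 0, -68.411, -14.817], TCP at [0.156, 0.605, 0.234] pointing down, gripper open.
Joint ranges: [-179.83, 179.83], [-69.29, 118.12], [-61.27, 80.66], [-181.25, 117.63], [-171.15, -9.14], [-177.46, 177.46]. Speed limits (degrees/s): [159.86, 159.86, 180, 180, 180, 180].

## Interface

Orientations are given as a 3x3 rotation matrix whose columns are the frame's x, y, z axes.
In Python, from station import r gives the robot as it stands.
- The arm moves only by the tool servo_tool, never from a script. Its argument "commands" is a list that holds one entry, the list of rows, each a list of 7 numbers: the closure, from 0 (fully open) to 1 (shut), then the shift along the tool's x, y, z in mm, then the turn, a rotation vector about the tool's x, y, z in rad. In form: [[[claw, x, y, z, ax, ay, az], ...]]. A call has exactly 5 rows; each row is the pose to reach, as a shift and turn from the pose commanded when the call began, along the tool's axes at that moment; what a row does not reach only later rows make up. A row lasts 1/10 s, in which the tool goes at most 50 mm and 8.59 degrees, less where a joint would pass 70% of its speed; a pose out of reach is approached as far as the arm can. A call with a gripper value outside its range is refused whole. The fingers move at their own pace and stop on an object; the grip force is fixed at half the most. Time passes only in rows, so rows that repeat a pose let the fingers close, or fill a call up. It gives the time, the measured TCP pose, the force, the opening and the grip force at its end, in the units of the state.
- r.sense(): the state, without advancing time (a new reading comes with each control period).
- r.capture(name): name is "scene" or "top" or "wrist"; returns a dict with "pixels" (400x640x3 uint8, red, green, blue), "camera_matrix" (3x3 intrinsics, pixels), "R" (3x3) and "t" (3): a world point X has camera coordinates R X + t. Camera axes: x right, y down, z forward; pixel columns grow to the right and rows downward; lengths in m; the calibration is good to about 2 mm. A picture is of the moment at which its call begins. There is no depth.
- r.finish_job(): hands the job in; it is judged then, once.
The state is a dict: "time_s": time; "joints": joint angles; "joint_velocities": joint speeds; "effort": joint torques, N m; "tcp_pos": TCP position; "ee_rot": TCP orientation; "wrist_force": force on the tool from outside, world axes, zero at the start; "moment": the same for the moment, N m; "gripper_width": opening from 0.0 (shut) to 1.0 (fully open); "gripper_force": force on a finger pad.
Only numpy, scipy, OpenCV 4.12 (cv2) and the standard library are available. Lean on these libraries where they do the work, as an engineer would, in place of code of your own. Each camera call takes 0.05 s, during which the arm holds its last target. There are 200 camera calls.

## Task

The three rectangular beech blanks lie loose on the press's pulled-out bed. Slide them, flat on the bed and without picking them up, into one tight straight row: short ends flush against the lay bar, sides touching, the first one against the end stop. Then gently push the bed, which has a bow handle at its outer end, all the way home under the screen so that the row stays true, let go, and leave the other things where they are.

Things in the scene. Friction and masses are not known exactly. Their poses are not given: they have to be found in the camera images.
- blank1: one of three identical rectangular beech blanks, 75 mm (own x) by 55 mm (own y) by 9 mm thick, 21 to 42 g, lying loose on the grey bed; origin at the centre of the underside, z up. It may stand in any place of the row; it starts within 0.25 rad of square
- blank2: one of three identical rectangular beech blanks, 75 mm (own x) by 55 mm (own y) by 9 mm thick, 21 to 42 g, lying loose on the grey bed; origin at the centre of the underside, z up. It may stand in any place of the row; it starts within 0.25 rad of square
- blank3: one of three identical rectangular beech blanks, 75 mm (own x) by 55 mm (own y) by 9 mm thick, 21 to 42 g, lying loose on the grey bed; origin at the centre of the underside, z up. It may stand in any place of the row; it starts within 0.25 rad of square
- corner (a point): inner corner where the faces of the bed's lay bar and end stop meet, at the bed's surface, 50 mm above the table; moves with the bed. Own x runs to the lay bar (away from the robot), own y along the travel to the screen, z up. The bar's face is x = 0, the stop's face is y = 0. Seated, the blanks' centres are at x = -37.5 mm and y = -27.5, -82.5 and -137.5 mm, long sides along x
- bed_mid (a point): middle of the flat grey bed's top (200 mm along x, 280 mm along y), axes as the corner's. The lay bar is an aluminium strip 15 mm wide, 6 mm high, along the whole far edge (face at x = +85 mm); the end stop is a like strip at the edge next to the screen (face at y = +125 mm) from the bar back to x = +20 mm
- bed (a joint): travel of the sliding bed in m along the corner's y: 0 = pulled out for loading (as at the start), 0.300 = home under the screen against its stop. It runs on two rods, needs 5 N to start moving, stays where it is left, 1.6 kg. A push of more than 5 N against the end stop rolls it a little, which does no harm
- handle (a point): middle of the bed's bow handle: a round bar of 14 mm diameter and 90 mm length lying level across the travel, 55 mm above the table and 40 mm above the base board, 60 mm outside the bed's trailing edge; axes as the corner's. It can be pushed from outside, or pinched from above; at home it is still 90 mm short of the screen frame
- screen_edge (a point): top of the fixed screen frame's edge that faces the loaded bed, 98 mm above the table, axes as the corner's. The wooden frame, 360 x 300 mm with 30 mm high sides, lies level; its underside is 68 mm above the table, 9 mm over the blanks. At the start its edge is 65 mm beyond the end stop's face
- squeegee: squeegee lying flat: wooden grip 200 x 85 x 22 mm with a black rubber blade along one long edge, inside the screen frame on its mesh, 70 mm above the table; leave it alone. Origin at its underside
- ink_pot: dark blue ink pot with a black lid, 90 mm across, 95 mm tall, to the right of the press; leave it alone. Origin at its underside
- ink_knife: ink knife 220 mm long, dark wooden handle and flat steel blade, lying on the table to the right of the press; leave it alone. Origin at its underside
- tape_roll: roll of tan tape lying flat, 80 mm outside, 19 mm high, on the base board (15 mm above the table) just on the robot's side of the bed; leave it alone. Origin at its underside
- disc: round beech disc 68 mm across, 9 mm thick, lying on the base board behind the bed; not one of the blanks, leave it alone. Origin at its underside
- cleaner: white bottle 60 mm across, 145 mm tall, standing on the base board behind the trailing end of the bed; leave it alone. Origin at its underside
- spanner: steel spanner 160 mm long lying on the table to the left of the press; leave it alone. Origin at its underside
Mind the look-alikes: they are no part of the job. What is shaped like the blank1 but black, green or white is not meant.

How it is judged (in metres and radians):
On the way, in this order (a step that is already met when the one before it is completed fails the run):
1. the three blanks stand in one tight row against the lay bar and the end stop, with the bed still out for loading (x of blank1 in the frame of corner between -0.04 and -0.035 m and (y of blank1 in the frame of corner between -0.0305 and -0.0245 m or y of blank1 in the frame of corner between -0.0855 and -0.0795 m or y of blank1 in the frame of corner between -0.1405 and -0.1345 m) and angle between the x axis of each of blank1, blank2, blank3 and the x axis of corner, either way round below 0.045 rad and z of blank1 in the frame of corner between -0.003 and 0.003 m and linear speed of each of blank1, blank2, blank3 below 0.02 m/s and x of blank2 in the frame of corner between -0.04 and -0.035 m and (y of blank2 in the frame of corner between -0.0305 and -0.0245 m or y of blank2 in the frame of corner between -0.0855 and -0.0795 m or y of blank2 in the frame of corner between -0.1405 and -0.1345 m) and z of blank2 in the frame of corner between -0.003 and 0.003 m and x of blank3 in the frame of corner between -0.04 and -0.035 m and (y of blank3 in the frame of corner between -0.0305 and -0.0245 m or y of blank3 in the frame of corner between -0.0855 and -0.0795 m or y of blank3 in the frame of corner between -0.1405 and -0.1345 m) and z of blank3 in the frame of corner between -0.003 and 0.003 m and value of joint bed below 0.08 m), for 0.2 s.
2. the bed is pushed home under the screen with the row still true (x of blank1 in the frame of corner between -0.04 and -0.035 m and (y of blank1 in the frame of corner between -0.0305 and -0.0245 m or y of blank1 in the frame of corner between -0.0855 and -0.0795 m or y of blank1 in the frame of corner between -0.1405 and -0.1345 m) and angle between the x axis of each of blank1, blank2, blank3 and the x axis of corner, either way round below 0.045 rad and z of blank1 in the frame of corner between -0.003 and 0.003 m and linear speed of each of blank1, blank2, blank3 below 0.02 m/s and x of blank2 in the frame of corner between -0.04 and -0.035 m and (y of blank2 in the frame of corner between -0.0305 and -0.0245 m or y of blank2 in the frame of corner between -0.0855 and -0.0795 m or y of blank2 in the frame of corner between -0.1405 and -0.1345 m) and z of blank2 in the frame of corner between -0.003 and 0.003 m and x of blank3 in the frame of corner between -0.04 and -0.035 m and (y of blank3 in the frame of corner between -0.0305 and -0.0245 m or y of blank3 in the frame of corner between -0.0855 and -0.0795 m or y of blank3 in the frame of corner between -0.1405 and -0.1345 m) and z of blank3 in the frame of corner between -0.003 and 0.003 m and value of joint bed above 0.296 m), for 0.2 s.
At the end, for the whole second after the job is handed in: The bed is within 4 mm of home and at rest; each blank lies flat on the bed in one of the three places of the row: end within 2.5 mm of flush with the lay bar, within 3 mm of its place along the row counted from the end stop, within 0.045 rad of square (all of step 2 and velocity of joint bed below 0.01 m/s); the robot touches nothing.
It fails at once if a blank is lifted more than 12 mm off the bed, or tipped up by more than 0.35 rad (z of any of blank1, blank2, blank3 in the frame of corner above 0.012 m or angle between any of blank1, blank2, blank3's own z axis and vertical above 0.35 rad).
It fails at once if the bed is banged along: faster than 0.45 m/s (velocity of joint bed above 0.45 m/s).
It fails at once if another thing on the table is moved by more than 20 mm (distance of any of squeegee, ink_pot, ink_knife, tape_roll, disc, cleaner, spanner from where it was at the start of the episode above 0.02 m).
It also fails if it takes over 70 s, if anything falls off the work surface, if the arm or the gripper's body presses on something with over 40 N, if the wrist force passes 120 N, or if a joint passes its speed limit or range.

## Working session

There is one attempt and no reset: what is moved stays moved. The work goes in short steps, Python scripts to look and compute and a tool call to move; the robot and the scene stay as the last step left them, time stands still between calls to the robot, and variables do not carry over. Pictures are saved under pics/ and viewed, at most 10 in all, crops included, and the job is handed in when it is done.

Besides the shell and the picture viewer there is one more tool, called after ">>>" as a command line: name --argument value ..., lists and objects as JSON in quotes. servo_tool: Moves the arm, as the interface text tells. Its arguments: {"type":"object","properties":{"commands":{"type":"array","items":{"type":"array","items":{"type":"array","items":{"type":"number"}}}}},"required":["commands"]}

```bash
ls; mkdir -p pics; python3 - <<'E'
from station import r
import cv2,numpy as np
s=r.sense(); print(s)
for n in("scene","top"):
    c=r.capture(n); cv2.imwrite(f"pics/{n}0.png",c["pixels"][:,:,::-1]); print(n,np.round(c["camera_matrix"],1).tolist(),np.round(c["R"],4).tolist(),np.round(c["t"],4).tolist())
E
```

```text
pics
{'time_s': 0.0, 'joints': array([ 9.03880726e+01,  2.20931987e+01,  3.80103086e-01, -2.87285377e-02,
       -6.84106588e+01, -1.48181024e+01]), 'joint_velocities': array([-0.05845343,  0.04115837,  0.04396638,  0.00167414, -0.03211943,
        0.09093302]), 'effort': array([ 1.49934687e-03, -3.90656340e+01,  1.87398916e+01,  4.21960518e+00,
        1.08804149e-02, -2.02487518e-04]), 'tcp_pos': array([0.15556984, 0.60473917, 0.23243678]), 'ee_rot': array([[ 9.68406591e-01, -2.49376165e-01, -4.51591541e-04],
       [-2.49376553e-01, -9.68404180e-01, -2.16298507e-03],
       [ 1.02073785e-04,  2.20726534e-03, -9.99997559e-01]]), 'wrist_force': array([0.05303166, 0.03722142, 0.16451184]), 'moment': array([-0.01015058,  0.04673923,  0.04805708]), 'gripper_force': 0.0, 'gripper_width': 0.9983198383403311}
scene [[430.2, 0.0, 323.0], [0.0, 430.2, 199.4], [0.0, 0.0, 1.0]] [[0.6186, 0.7854, -0.0211], [0.5163, -0.4265, -0.7427], [-0.5923, 0.4485, -0.6693]] [-0.2987, -0.2164, 1.8384]
top [[493.9, 0.0, 320.7], [0.0, 493.9, 199.4], [0.0, 0.0, 1.0]] [[-0.0288, -0.9995, 0.0107], [-0.9964, 0.0278, -0.0805], [0.0801, -0.0129, -0.9967]] [-0.0056, 0.5561, 1.506]
```

View pics/top0.png

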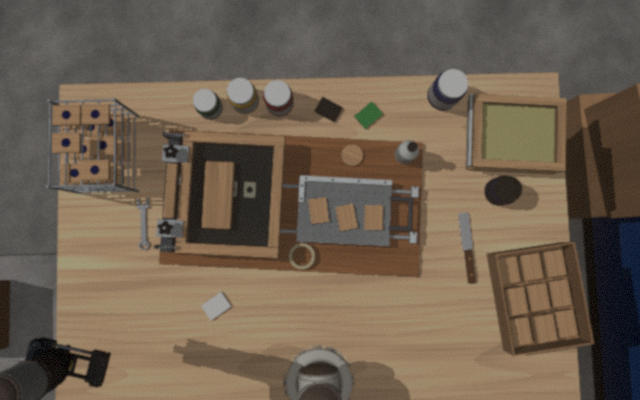

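View pics/scene0.png

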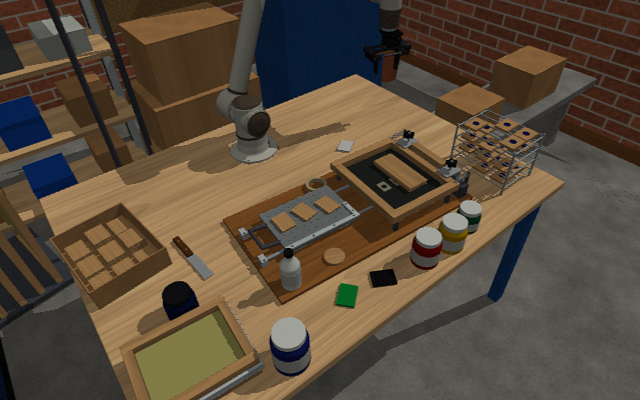

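The top view shows the bed at columns 298–392, rows 177–246. The screen is to its left (world +y), the lay bar is along the top edge and the handle is on the right at about (408,213). Blank candidates are the three beech rectangles on the grey bed at (318,210), (346,217) and (374,217). The disc (352,155), the boxed pieces on the lower right, those on the rack, and the black, green and white cards do not fit, since none of them lies on the bed.

```bash
cat > h.py <<'E'
from station import r
import cv2,numpy as np
def ray(c,px,z):
    K,R,t=map(np.array,(c["camera_matrix"],c["R"],c["t"]))
    d=R.T@np.linalg.inv(K)@np.array([px[0],px[1],1.]); o=-R.T@t
    return o+d*(z-o[2])/d[2]
def proj(c,X):
    p=c["camera_matrix"]@(c["R"]@np.array(X)+c["t"]); return p[:2]/p[2]
def rectify(c,x0,x1,y0,y1,z,s=2000):
    "top-down map: row 0 = x1, col 0 = y1, s px per m"
    P=np.float32([(x1,y1),(x1,y0),(x0,y0),(x0,y1)])
    src=np.float32([proj(c,(a,b,z)) for a,b in P])
    W,H=int((y1-y0)*s),int((x1-x0)*s)
    M=cv2.getPerspectiveTransform(src,np.float32([(0,0),(W,0),(W,H),(0,H)]))
    return cv2.warpPerspective(c["pixels"],M,(W,H),flags=cv2.INTER_CUBIC)
E
python3 - <<'E'
from h import *
c=r.capture("top")
for n,p,z in[("corner",(302,183),.05),("barend",(392,181),.056),("bl",(297,243),.05),("br",(390,246),.05),("handle",(418,213),.055),("b1",(318,210),.059),("b2",(346,217),.059),("b3",(374,217),.059)]: print(n,ray(c,p,z).round(4))
im=rectify(c,.40,.66,-.36,.06,.059,1800)
cv2.imwrite("pics/rect0.png",im[:,:,::-1])
E
```

```text
corner [0.6051 0.0345 0.05  ]
barend [ 0.603  -0.2392  0.056 ]
bl [0.4236 0.0543 0.05  ]
br [ 0.4064 -0.2261  0.05  ]
handle [ 0.5035 -0.3142  0.055 ]
b1 [ 0.5209 -0.0118  0.059 ]
b2 [ 0.4974 -0.0955  0.059 ]
b3 [ 0.495 -0.18   0.059]
```

View pics/rect0.png

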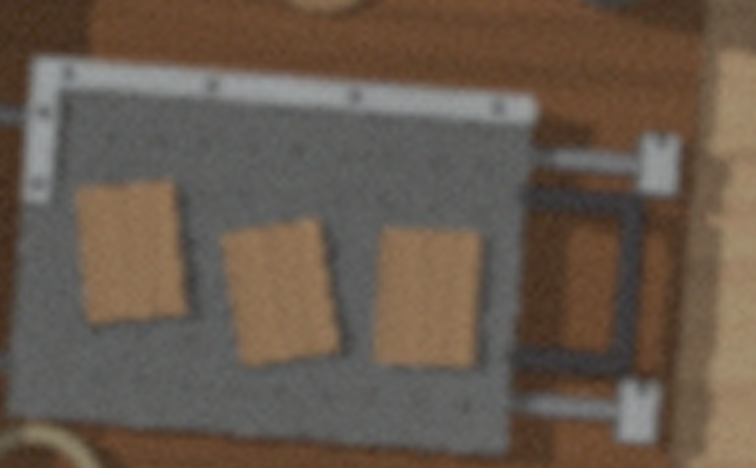

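All three are beech, rectangular and on the grey bed, so these are the blanks. In the rectified crop they are at (131,252), (281,292) and (427,298). The bar slopes by about 0.073 rad, and the inner corner is near (63,93). I'll move above the bed for a closer look.

>>> servo_tool --commands '[[[0.7,23,30,-1,0,0,0],[0.7,46,60,-2,0,0,0],[0.7,70,90,-3,0,0,0],[0.7,93,120,-4,0,0,0],[0.7,117,149,-5,0,0,0]]]'

```text
time_s: 0.65
tcp_pos: [0.2321, 0.4301, 0.2383]
ee_rot: [[0.969, -0.249, -0.0], [-0.249, -0.969, -0.001], [-0.0, 0.001, -1.0]]
wrist_force: [0.3, -0.2, -0.6]
gripper_width: 0.632
gripper_force: 0.0
```

>>> servo_tool --commands '[[[0.7,23,30,-1,0,0,0],[0.7,46,60,-2,0,0,0],[0.7,70,90,-3,0,0,0],[0.7,93,120,-4,0,0,0],[0.7,117,149,-5,0,0,0]]]'

```text
time_s: 1.15
tcp_pos: [0.3081, 0.2566, 0.2435]
ee_rot: [[0.969, -0.249, -0.0], [-0.249, -0.969, 0.0], [-0.0, -0.0, -1.0]]
wrist_force: [0.6, -0.1, 0.3]
gripper_width: 0.314
gripper_force: 0.0
```

>>> servo_tool --commands '[[[0.7,23,30,-1,0,0,0],[0.7,46,60,-2,0,0,0],[0.7,70,90,-3,0,0,0],[0.7,93,120,-4,0,0,0],[0.7,117,149,-5,0,0,0]]]'

```text
time_s: 1.65
tcp_pos: [0.3843, 0.0833, 0.2487]
ee_rot: [[0.969, -0.249, 0.0], [-0.249, -0.969, 0.0], [0.0, -0.0, -1.0]]
wrist_force: [0.9, 0.9, 0.4]
gripper_width: 0.302
gripper_force: 0.0
```

>>> servo_tool --commands '[[[0.7,28,37,-1,0,0,-0.06],[0.7,56,75,-2,0,0,-0.12],[0.7,85,112,-3,0,0,-0.178],[0.7,117,149,-5,0,0,-0.178],[0.7,117,149,-5,0,0,-0.178]]]'

```text
time_s: 2.15
tcp_pos: [0.4619, -0.0929, 0.2531]
ee_rot: [[0.997, -0.081, -0.0], [-0.081, -0.997, -0.001], [-0.0, 0.001, -1.0]]
wrist_force: [-0.1, -0.0, -1.0]
gripper_width: 0.301
gripper_force: 0.0
```

```bash
python3 - <<'E'
from h import *
s=r.sense(); print({k:np.round(s[k],3).tolist() for k in("time_s","joints","tcp_pos","ee_rot","wrist_force","gripper_width")})
c=r.capture("wrist"); cv2.imwrite("pics/w0.png",c["pixels"][:,:,::-1])
import pickle; pickle.dump(c,open("w0.pkl","wb"))
E
```

```text
{'time_s': 2.15, 'joints': [8.498, 5.995, -18.377, 0.064, -65.666, 76.818], 'tcp_pos': [0.462, -0.093, 0.253], 'ee_rot': [[0.997, -0.081, -0.0], [-0.081, -0.997, -0.001], [-0.0, 0.001, -1.0]], 'wrist_force': [-0.079, -0.0, -0.985], 'gripper_width': 0.301}
```

View pics/w0.png

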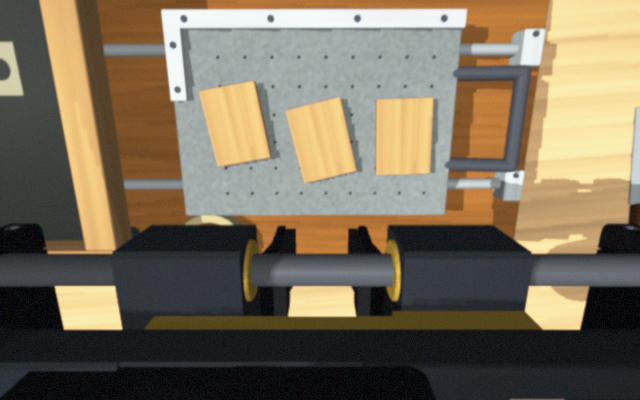

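The wrist view shows the whole bed. The bar runs along the top (row ~27), the inner corner is near (187,27), the blanks are at (235,124), (321,140) and (405,136), and the handle bar is near (520,118). Next I'll measure these.

```bash
cat >> h.py <<'E'
def blanks(c,poly,z=.059,amin=1500):
    im=c["pixels"]; m=np.zeros(im.shape[:2],np.uint8); cv2.fillPoly(m,[np.int32(poly)],255)
    hsv=cv2.cvtColor(im,cv2.COLOR_RGB2HSV); w=((hsv[...,1]>70)&(hsv[...,2]>90)).astype(np.uint8)*255&m
    w=cv2.morphologyEx(w,cv2.MORPH_OPEN,np.ones((5,5)))
    out=[]
    for k in cv2.findContours(w,cv2.RETR_EXTERNAL,cv2.CHAIN_APPROX_NONE)[0]:
        if cv2.contourArea(k)<amin: continue
        P=np.float32([ray(c,p+0.0,z)[:2] for p in k[:,0]])*1000
        out.append(cv2.minAreaRect(P))
    return out
def dark2light(c,p,q,thr=215):
    "first pixel along p->q brighter than thr (alu edge)"
    g=cv2.cvtColor(c["pixels"],cv2.COLOR_RGB2GRAY)
    for a in np.linspace(0,1,400):
        x=np.array(p)*(1-a)+np.array(q)*a
        if g[int(round(x[1])),int(round(x[0]))]>thr: return x
E
python3 - <<'E'
from h import *
import pickle
c=pickle.load(open("w0.pkl","rb"))
g=cv2.cvtColor(c["pixels"],cv2.COLOR_RGB2GRAY)
print(g[15:40,300],g[60,165:200])
B=[ray(c,dark2light(c,(x,45),(x,10)),.053)[:2] for x in range(210,440,10)if dark2light(c,(x,45),(x,10)) is not None]
S=[ray(c,dark2light(c,(200,y),(170,y)),.053)[:2] for y in range(40,95,6)if dark2light(c,(200,y),(170,y)) is not None]
print(np.round(B[::5],4).tolist(),np.round(S[::3],4).tolist())
B=np.array(B);S=np.array(S)
k,b=np.polyfit(B[:,1],B[:,0],1); print("bar angle",k)
ux=np.array([1,-k])/np.hypot(1,k); uy=np.array([k,1])/np.hypot(1,k)
C=ux*np.median(B@ux)+uy*np.median(S@uy); print("corner",C.round(4))
np.savez("cf.npz",C=C,ux=ux,uy=uy)
for (p,sz,a) in blanks(c,[(190,45),(455,45),(443,210),(190,210)]):
    p=np.array(p)/1000; print(p.round(4),np.round(sz,1),round(a,2),"corner mm",np.round([(p-C)@ux*1e3,(p-C)@uy*1e3],1))
h=ray(c,(520,118),.055)[:2];print("handle",h,np.round([(h-C)@ux*1e3,(h-C)@uy*1e3],1))
E
```

```text
[249 249 248 248 248 248 248 248 249 248 246 240 209 149 133 152 163 167
 169 167 167 167 173 172 170] [118 188 236 247 248 249 248 248 248 248 249 249 248 248 247 246 242 213
 142 108 108 113 115 113 124 144 162 168 170 169 169 172 170 174 175]
[[0.6111, -0.0004], [0.6073, -0.047], [0.6036, -0.0935], [0.5998, -0.1401], [0.596, -0.1867]] [[0.6019, 0.0301], [0.586, 0.0312], [0.5698, 0.0322], [0.5531, 0.0333]]
bar angle 0.08090184499489184
corner [0.6135 0.0288]
[ 0.4973 -0.0956] [75.1 55.4] 8.91 corner mm [-105.7 -133.3]
[ 0.4949 -0.177 ] [55.9 74.7] 87.27 corner mm [-101.6 -214.7]
[ 0.5204 -0.0127] [75.7 55.8] 5.25 corner mm [-89.4 -48.8]
handle [ 0.50365253 -0.29353244] [ -83.5 -330.1]
```

>>> servo_tool --commands '[[[0.8,-8,-28,33,0,0,0],[0.8,-16,-56,66,0,0,0],[0.8,-24,-84,100,0,0,0],[0.8,-24,-84,140,0,0,0],[0.8,-24,-84,170,0,0,0]]]'

```text
time_s: 2.7
tcp_pos: [0.441, -0.0014, 0.082]
ee_rot: [[0.998, -0.07, -0.001], [-0.07, -0.998, -0.0], [-0.001, 0.0, -1.0]]
wrist_force: [0.2, -1.3, -1.1]
gripper_width: 0.199
gripper_force: 0.0
```

>>> servo_tool --commands '[[[0.8,0,0,5,0,0,0],[0.8,0,0,10,0,0,0],[0.8,0,0,15,0,0,0],[0.8,0,0,18,0,0,0],[0.8,0,0,18,0,0,0]]]'

```text
time_s: 3.2
tcp_pos: [0.4431, -0.003, 0.0661]
ee_rot: [[0.997, -0.074, 0.001], [-0.074, -0.997, 0.0], [0.001, -0.001, -1.0]]
wrist_force: [0.4, 0.2, -0.3]
gripper_width: 0.201
gripper_force: 0.0
```

>>> servo_tool --commands '[[[0.8,4,4,2,0,0,0.007],[0.8,14,4,2,0,0,0.007],[0.8,26,4,2,0,0,0.007],[0.8,38,4,2,0,0,0.007],[0.8,50,4,2,0,0,0.007]]]'

```text
time_s: 3.7
tcp_pos: [0.4937, -0.0108, 0.0636]
ee_rot: [[0.997, -0.081, 0.0], [-0.081, -0.997, 0.0], [0.0, -0.0, -1.0]]
wrist_force: [-0.3, -0.7, -0.2]
gripper_width: 0.199
gripper_force: 0.2
```

>>> servo_tool --commands '[[[0.8,9,0,0,0,0,0],[0.8,17,0,0,0,0,0],[0.8,24,0,0,0,0,0],[0.8,28,0,0,0,0,0],[0.8,29,0,0,0,0,0]]]'

```text
time_s: 4.2
tcp_pos: [0.5215, -0.013, 0.0635]
ee_rot: [[0.997, -0.081, -0.0], [-0.081, -0.997, -0.0], [-0.0, 0.0, -1.0]]
wrist_force: [-0.3, 1.4, -0.5]
gripper_width: 0.199
gripper_force: 0.1
```

>>> servo_tool --commands '[[[0.8,1,0,0,0,0,0],[0.8,2,0,0,0,0,0],[0.8,3,0,0,0,0,0],[0.8,4,0,0,0,0,0],[0.8,4,0,0,0,0,0]]]'

```text
time_s: 4.7
tcp_pos: [0.5228, -0.0134, 0.0633]
ee_rot: [[0.997, -0.081, -0.005], [-0.081, -0.997, -0.0], [-0.005, 0.001, -1.0]]
wrist_force: [-6.0, 2.2, 4.6]
gripper_width: 0.198
gripper_force: 3.0
```

>>> servo_tool --commands '[[[0.8,0.5,0,0,0,0,0],[0.8,1,0,0,0,0,0],[0.8,1,0,0,0,0,0],[0.8,1,0,0,0,0,0],[0.8,1,0,0,0,0,0]]]'

```text
time_s: 5.2
tcp_pos: [0.5229, -0.0134, 0.0632]
ee_rot: [[0.997, -0.081, -0.007], [-0.081, -0.997, -0.0], [-0.007, 0.001, -1.0]]
wrist_force: [-8.0, 3.7, 6.3]
gripper_width: 0.204
gripper_force: 3.9
```

>>> servo_tool --commands '[[[0.8,-15,0,0,0,0,0],[0.8,-45,0,-15,0,0,0],[0.8,-82,27,-25,0,0,0],[0.8,-82,60,-25,0,0,0],[0.8,-82,87,-25,0,0,0]]]'

```text
time_s: 5.7
tcp_pos: [0.437, -0.0942, 0.0895]
ee_rot: [[0.997, -0.079, 0.003], [-0.079, -0.997, 0.0], [0.003, -0.0, -1.0]]
wrist_force: [0.7, 0.5, -0.1]
gripper_width: 0.199
gripper_force: 0.0
```

>>> servo_tool --commands '[[[0.8,0,0,10,0,0,0],[0.8,0,0,20,0,0,0],[0.8,0,0,25,0,0,0],[0.8,0,0,25,0,0,0],[0.8,2,0,25,0,0,0]]]'

```text
time_s: 6.2
tcp_pos: [0.4394, -0.0931, 0.0632]
ee_rot: [[0.997, -0.079, -0.001], [-0.079, -0.997, -0.0], [-0.001, 0.0, -1.0]]
wrist_force: [-0.4, 0.7, -0.2]
gripper_width: 0.199
gripper_force: 0.0
```

>>> servo_tool --commands '[[[0.8,7,0,0,0,0,0],[0.8,16,0,0,0,0,0],[0.8,26,0,0,0,0,0],[0.8,36,0,0,0,0,0],[0.8,46,0,0,0,0,0]]]'

```text
time_s: 6.7
tcp_pos: [0.4864, -0.0975, 0.0636]
ee_rot: [[0.997, -0.081, 0.0], [-0.081, -0.997, 0.0], [0.0, -0.0, -1.0]]
wrist_force: [-1.1, 1.0, 0.3]
gripper_width: 0.199
gripper_force: 0.2
```

>>> servo_tool --commands '[[[0.8,9,0,0,0,0,0],[0.8,17,0,0,0,0,0],[0.8,24,0,0,0,0,0],[0.8,28,0,0,0,0,0],[0.8,29,0,0,0,0,0]]]'

```text
time_s: 7.2
tcp_pos: [0.5146, -0.0998, 0.0635]
ee_rot: [[0.997, -0.081, 0.0], [-0.081, -0.997, 0.0], [0.0, -0.0, -1.0]]
wrist_force: [-0.7, -0.8, 0.7]
gripper_width: 0.199
gripper_force: 0.0
```

>>> servo_tool --commands '[[[0.8,1.5,0,0,0,0,0],[0.8,3,0,0,0,0,0],[0.8,4.5,0,0,0,0,0],[0.8,6,0,0,0,0,0],[0.8,6,0,0,0,0,0]]]'

```text
time_s: 7.7
tcp_pos: [0.516, -0.1001, 0.063]
ee_rot: [[0.997, -0.082, -0.009], [-0.082, -0.997, 0.0], [-0.009, 0.001, -1.0]]
wrist_force: [-8.4, 3.0, 6.0]
gripper_width: 0.197
gripper_force: 4.1
```

>>> servo_tool --commands '[[[0.8,-15,0,0,0,0,0],[0.8,-45,0,-15,0,0,0],[0.8,-82,20,-25,0,0,0],[0.8,-82,50,-25,0,0,0],[0.8,-82,78,-25,0,0,0]]]'

```text
time_s: 8.2
tcp_pos: [0.4319, -0.1719, 0.0896]
ee_rot: [[0.997, -0.079, 0.003], [-0.079, -0.997, -0.0], [0.003, 0.0, -1.0]]
wrist_force: [0.5, -0.2, -0.4]
gripper_width: 0.2
gripper_force: 0.0
```

>>> servo_tool --commands '[[[0.8,0,0,10,0,0,0],[0.8,0,0,20,0,0,0],[0.8,0,0,25,0,0,0],[0.8,2,0,25,0,0,0],[0.8,6,0,25,0,0,0]]]'

```text
time_s: 8.7
tcp_pos: [0.4383, -0.1713, 0.0633]
ee_rot: [[0.997, -0.079, -0.001], [-0.079, -0.997, -0.0], [-0.001, 0.0, -1.0]]
wrist_force: [0.6, 0.1, -0.1]
gripper_width: 0.199
gripper_force: 0.0
```

>>> servo_tool --commands '[[[0.8,7,0,0,0,0,0],[0.8,16,0,0,0,0,0],[0.8,26,0,0,0,0,0],[0.8,36,0,0,0,0,0],[0.8,46,0,0,0,0,0]]]'

```text
time_s: 9.2
tcp_pos: [0.485, -0.1756, 0.0636]
ee_rot: [[0.997, -0.081, 0.0], [-0.081, -0.997, -0.0], [0.0, 0.0, -1.0]]
wrist_force: [-0.4, 0.1, 0.5]
gripper_width: 0.198
gripper_force: 0.2
```

>>> servo_tool --commands '[[[0.8,9,0,0,0,0,0],[0.8,17,0,0,0,0,0],[0.8,22,0,0,0,0,0],[0.8,25,0,0,0,0,0],[0.8,26,0,0,0,0,0]]]'

```text
time_s: 9.7
tcp_pos: [0.5095, -0.1776, 0.0634]
ee_rot: [[0.997, -0.081, -0.001], [-0.081, -0.997, 0.0], [-0.001, -0.0, -1.0]]
wrist_force: [-1.3, 0.6, 0.8]
gripper_width: 0.198
gripper_force: 0.7
```

>>> servo_tool --commands '[[[0.8,1.5,0,0,0,0,0],[0.8,3,0,0,0,0,0],[0.8,4.5,0,0,0,0,0],[0.8,4.5,0,0,0,0,0],[0.8,4.5,0,0,0,0,0]]]'

```text
time_s: 10.2
tcp_pos: [0.5098, -0.1777, 0.0631]
ee_rot: [[0.997, -0.082, -0.009], [-0.082, -0.997, 0.001], [-0.009, -0.0, -1.0]]
wrist_force: [-7.6, 1.9, 6.3]
gripper_width: 0.2
gripper_force: 4.3
```

>>> servo_tool --commands '[[[0.8,-15,0,0,0,0,0],[0.8,-25,0,-30,0,0,0],[0.8,-25,0,-75,0,0,0],[0.8,-25,0,-80,0,0,0.14],[0.8,-25,0,-80,0,0,0.28]]]'

```text
time_s: 10.7
tcp_pos: [0.4911, -0.1761, 0.1462]
ee_rot: [[0.934, -0.358, 0.007], [-0.358, -0.934, -0.001], [0.007, -0.002, -1.0]]
wrist_force: [0.6, -0.6, -1.2]
gripper_width: 0.2
gripper_force: 0.0
```

```bash
python3 - <<'E'
from h import *
f=np.load("cf.npz")
for n,ps in(("scene",[((290,287),.015),((289,252),.16)]),("top",[((403,157),.015),((411,146),.16)])):
    c=r.capture(n)
    for p,z in ps:
        X=ray(c,p,z)[:2]-f["C"]; print(n,p,z,np.round([X@f["ux"],X@f["uy"]],4))
w=r.capture("wrist"); cv2.imwrite("pics/w1.png",w["pixels"][:,:,::-1]); c=r.capture("top"); cv2.imwrite("pics/t1.png",cv2.resize(c["pixels"][110:280,270:450,::-1],None,fx=4,fy=3.5)[:600])
E
```

```text
scene (290, 287) 0.015 [ 0.1132 -0.3171]
scene (289, 252) 0.16 [ 0.1081 -0.3052]
top (403, 157) 0.015 [ 0.0939 -0.3055]
top (411, 146) 0.16 [ 0.101  -0.3024]
```

View pics/w1.png

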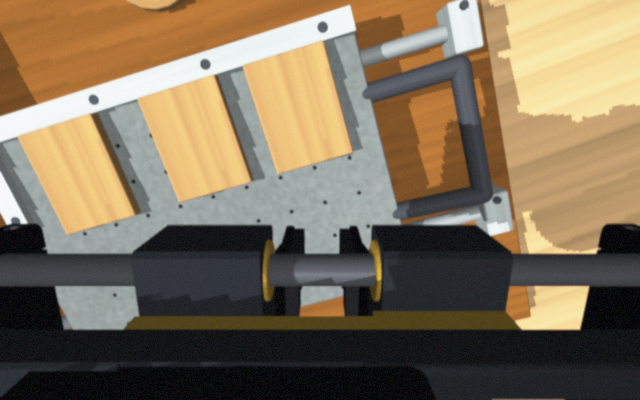

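All three blanks now lie square against the bar. Next I'll turn the pusher 90° and go behind the last blank.

>>> servo_tool --commands '[[[0.8,13,6,0,0,0,0.128],[0.8,26,12,0,0,0,0.256],[0.8,40,19,0,0,0,0.384],[0.8,54,26,0,0,0,0.512],[0.8,67,32,0,0,0,0.64]]]'

```text
time_s: 11.4
tcp_pos: [0.5412, -0.2301, 0.1428]
ee_rot: [[0.537, -0.843, -0.001], [-0.843, -0.537, 0.0], [-0.0, 0.001, -1.0]]
wrist_force: [0.3, 0.7, -0.1]
gripper_width: 0.202
gripper_force: 0.0
```

>>> servo_tool --commands '[[[0.8,0,0,0,0,0,0.128],[0.8,0,0,0,0,0,0.256],[0.8,0,0,0,0,0,0.384],[0.8,0,0,0,0,0,0.512],[0.8,0,0,0,0,0,0.646]]]'

```text
time_s: 11.9
tcp_pos: [0.5407, -0.2296, 0.1428]
ee_rot: [[-0.079, -0.997, -0.001], [-0.997, 0.079, 0.0], [-0.0, 0.001, -1.0]]
wrist_force: [0.1, -0.8, 0.2]
gripper_width: 0.196
gripper_force: 0.0
```

>>> servo_tool --commands '[[[0.8,0,0,15,0,0,0],[0.8,0,0,30,0,0,0],[0.8,0,0,40,0,0,0],[0.8,0,0,45,0,0,0],[0.8,0,0,45,0,0,0]]]'

```text
time_s: 12.4
tcp_pos: [0.5405, -0.2295, 0.0976]
ee_rot: [[-0.075, -0.997, -0.002], [-0.997, 0.075, 0.0], [-0.0, 0.002, -1.0]]
wrist_force: [-1.0, -0.6, -0.7]
gripper_width: 0.204
gripper_force: 0.0
```

>>> servo_tool --commands '[[[0.8,0,0,14,0,0,0.005],[0.8,0,0,26,0,0,0.005],[0.8,0,0,34,0,0,0.005],[0.8,0,0,34,0,0,0.005],[0.8,0,0,34,0,0,0.005]]]'

```text
time_s: 12.9
tcp_pos: [0.5409, -0.2296, 0.0647]
ee_rot: [[-0.081, -0.997, 0.0], [-0.997, 0.081, -0.0], [0.0, -0.0, -1.0]]
wrist_force: [0.4, 0.1, -0.1]
gripper_width: 0.201
gripper_force: 0.0
```

>>> servo_tool --commands '[[[0.8,-5,0,0,0,0,0],[0.8,-12,0,0,0,0,0],[0.8,-20,0,0,0,0,0],[0.8,-28,0,0,0,0,0],[0.8,-36,0,0,0,0,0]]]'

```text
time_s: 13.4
tcp_pos: [0.5439, -0.1929, 0.0648]
ee_rot: [[-0.08, -0.997, 0.0], [-0.997, 0.08, -0.0], [0.0, -0.0, -1.0]]
wrist_force: [-0.3, -0.3, 0.6]
gripper_width: 0.196
gripper_force: 0.5
```

>>> servo_tool --commands '[[[0.8,-8,0,0,0,0,0],[0.8,-16,0,0,0,0,0],[0.8,-24,0,0,0,0,0],[0.8,-32,0,0,0,0,0],[0.8,-40,0,0,0,0,0]]]'

```text
time_s: 13.9
tcp_pos: [0.547, -0.1532, 0.0646]
ee_rot: [[-0.081, -0.997, -0.0], [-0.997, 0.081, -0.0], [0.0, 0.0, -1.0]]
wrist_force: [-0.4, -1.7, 0.8]
gripper_width: 0.198
gripper_force: 0.6
```

>>> servo_tool --commands '[[[0.8,-3,0,0,0,0,0],[0.8,-6,0,0,0,0,0],[0.8,-8,0,0,0,0,0],[0.8,-10,0,0,0,0,0],[0.8,-11,0,0,0,0,0]]]'

```text
time_s: 14.4
tcp_pos: [0.5478, -0.1435, 0.0646]
ee_rot: [[-0.081, -0.997, -0.0], [-0.997, 0.081, -0.001], [0.001, 0.0, -1.0]]
wrist_force: [0.4, -5.9, 0.4]
gripper_width: 0.199
gripper_force: 2.6
```

>>> servo_tool --commands '[[[0.8,-1,0,0,0,0,0],[0.8,-2,0,0,0,0,0],[0.8,-3,0,0,0,0,0],[0.8,-4,0,0,0,0,0],[0.8,-4,0,0,0,0,0]]]'

```text
time_s: 14.9
tcp_pos: [0.5481, -0.1395, 0.0646]
ee_rot: [[-0.081, -0.997, -0.0], [-0.997, 0.081, -0.001], [0.001, 0.0, -1.0]]
wrist_force: [-0.1, -5.1, 0.6]
gripper_width: 0.197
gripper_force: 2.5
```

>>> servo_tool --commands '[[[0.8,3,0,0,0,0,0],[0.8,12,0,0,0,0,0],[0.8,14,0,-30,0,0,0],[0.8,14,0,-75,0,0,0],[0.8,14,0,-120,0,0,-0.12]]]'

```text
time_s: 15.4
tcp_pos: [0.5464, -0.153, 0.1852]
ee_rot: [[0.042, -0.999, -0.002], [-0.999, -0.042, 0.001], [-0.001, 0.002, -1.0]]
wrist_force: [1.0, -0.0, 0.6]
gripper_width: 0.196
gripper_force: 0.0
```

>>> servo_tool --commands '[[[0.8,-10,25,-10,0,0,-0.14],[0.8,-25,50,-20,0,0,-0.28],[0.8,-40,70,-30,0,0,-0.42],[0.8,-50,83,-30,0,0,-0.56],[0.8,-60,93,-30,0,0,-0.7]]]'

```text
time_s: 15.9
tcp_pos: [0.4508, -0.0961, 0.215]
ee_rot: [[0.678, -0.735, 0.001], [-0.735, -0.678, 0.001], [-0.0, -0.002, -1.0]]
wrist_force: [-0.4, -0.4, -0.3]
gripper_width: 0.199
gripper_force: 0.0
```

>>> servo_tool --commands '[[[0.8,0,0,0,0,0,-0.14],[0.8,0,0,0,0,0,-0.28],[0.8,0,0,0,0,0,-0.42],[0.8,0,0,0,0,0,-0.56],[0.8,0,0,0,0,0,-0.7]]]'

```text
time_s: 16.4
tcp_pos: [0.4516, -0.0964, 0.2145]
ee_rot: [[0.992, -0.126, 0.0], [-0.126, -0.992, 0.001], [-0.0, -0.001, -1.0]]
wrist_force: [0.3, 0.8, 0.7]
gripper_width: 0.2
gripper_force: 0.0
```

>>> servo_tool --commands '[[[0.8,0,0,0,0,0,-0.05],[0.8,0,0,0,0,0,-0.05],[0.8,0,0,0,0,0,-0.05],[0.8,0,0,0,0,0,-0.05],[0.8,0,0,0,0,0,-0.05]]]'

```text
time_s: 16.9
tcp_pos: [0.4517, -0.0965, 0.2145]
ee_rot: [[0.997, -0.082, -0.0], [-0.082, -0.997, 0.0], [-0.0, -0.0, -1.0]]
wrist_force: [0.3, -0.1, 0.1]
gripper_width: 0.201
gripper_force: 0.0
```

```bash
cat > meas.py <<'E'
from h import *
import sys
c=r.capture("wrist"); n=sys.argv[1]; cv2.imwrite(f"pics/{n}.png",c["pixels"][:,:,::-1])
s=r.sense(); f=np.load("cf.npz"); X=s["tcp_pos"][:2]-f["C"]
print(s["time_s"],s["tcp_pos"].round(4),s["ee_rot"].round(3).tolist(),"tcp corner0",X@f["ux"],X@f["uy"])
E
python3 meas.py w2
```

```text
16.95 [ 0.4517 -0.0965  0.2145] [[0.997, -0.082, 0.0], [-0.082, -0.997, 0.0], [-0.0, -0.0, -1.0]] tcp corner0 -0.15110492579714552 -0.1378755239512547
```

View pics/w2.png

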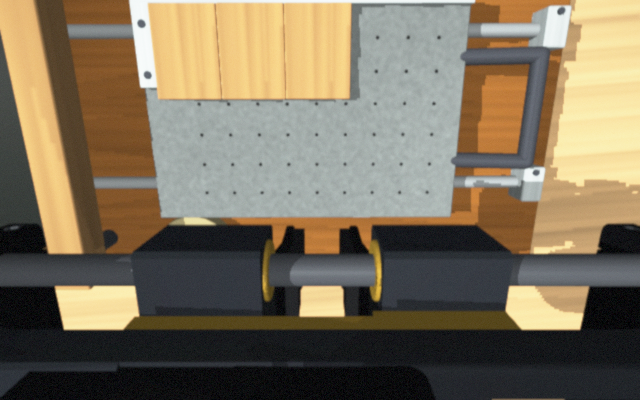

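The row looks tight and straight. It spans columns 158–350, the near ends are all at row ~99, and the stop is touching on the left. I'll check the ends with numbers.

```bash
python3 - <<'E'
from h import *
c=r.capture("wrist"); f=np.load("cf.npz")
hsv=cv2.cvtColor(c["pixels"],cv2.COLOR_RGB2HSV); w=hsv[...,1]>70
cf=lambda p,z=.059:np.round([(ray(c,p,z)[:2]-f["C"])@f[k]*1e3 for k in("ux","uy")],1)
for x in range(164,350,12):
    y=80
    while w[y,x]: y+=1
    print(x,y,cf((x,y-.5)),end=" ")
print()
for y in(30,60,90):
    a=200
    while w[y,a]: a-=1
    b=300
    while w[y,b]: b+=1
    print(y,a,b,cf((a+.5,y)),cf((b-.5,y)))
g=cv2.cvtColor(c["pixels"],cv2.COLOR_RGB2GRAY); print(g[60,145:165],g[60,212:226],g[60,278:294],g[0:10,280])
h=cf((530,105),.055);print("handle",h)
E
```

```text
164 99 [-75.3  -2.6] 176 100 [-76.2 -12.8] 188 100 [-76.2 -23.1] 200 100 [-76.2 -33.4] 212 100 [-76.2 -43.7] 224 100 [-76.2 -54. ] 236 100 [-76.2 -64.3] 248 100 [-76.2 -74.6] 260 100 [-76.2 -84.9] 272 100 [-76.3 -95.2] 284 99 [ -75.4 -105.5] 296 99 [ -75.5 -115.8] 308 100 [ -76.3 -126.1] 320 99 [ -75.5 -136.4] 332 99 [ -75.5 -146.7] 344 99 [ -75.5 -157. ] 
30 150 351 [-21.4   2.2] [ -21.6 -161.5]
60 153 351 [-44.4   2.6] [ -44.6 -161.9]
90 156 351 [-68.3   3. ] [ -68.5 -162.4]
[248 248 249 250 249 248 248 247 241 220 204 198 198 197 199 203 204 206
 205 204] [212 214 210 204 203 191 167 163 195 201 199 198 198 201] [217 213 209 204 202 194 179 201 205 202 200 197 198 201 204 206] [247 244 234 218 213 213 213 211 212 212]
handle [ -81.1 -319.7]
```

Near ends agree within 1 mm and the row is 165 mm long, so it is tight. Next I'll go outside the handle, fingers shut.

>>> servo_tool --commands '[[[1,12,35,0,0,0,0],[1,26,80,0,0,0,0],[1,40,125,0,0,0,0],[1,54,175,0,0,0,0],[1,66,224,0,0,0,0]]]'

```text
time_s: 17.5
tcp_pos: [0.4992, -0.3247, 0.2145]
ee_rot: [[0.997, -0.081, 0.0], [-0.081, -0.997, -0.0], [0.0, 0.0, -1.0]]
wrist_force: [1.0, 0.7, 0.5]
gripper_width: 0.008
gripper_force: 0.0
```

>>> servo_tool --commands '[[[1,0,0,20,0,0,0],[1,0,0,55,0,0,0],[1,0,0,90,0,0,0],[1,0,0,110,0,0,0],[1,0,0,120,0,0,0]]]'

```text
time_s: 18.0
tcp_pos: [0.4976, -0.3224, 0.092]
ee_rot: [[0.997, -0.082, -0.004], [-0.082, -0.997, 0.002], [-0.004, -0.001, -1.0]]
wrist_force: [-0.3, -0.1, -0.1]
gripper_width: 0.004
gripper_force: 0.0
```

```bash
python3 meas.py w3; python3 - <<'E'
from h import *
c=r.capture("top"); cv2.imwrite("pics/t3.png",cv2.resize(c["pixels"][130:280,270:450,::-1],None,fx=4,fy=4,interpolation=cv2.INTER_CUBIC))
E
```

```text
18.05 [ 0.4975 -0.3223  0.0915] [[0.997, -0.082, -0.005], [-0.082, -0.997, 0.002], [-0.005, -0.002, -1.0]] tcp corner0 -0.08726576808135088 -0.359221641210372
```

View pics/w3.png

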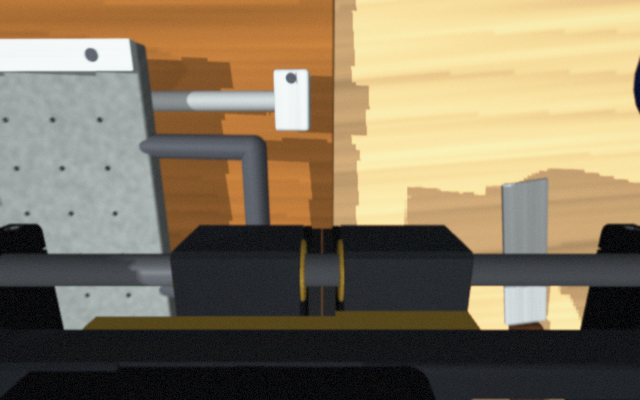

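The shut fingers (column ~321) are outside the handle bar (column ~258), about 15 mm clear of it. I'll descend and approach slowly.

>>> servo_tool --commands '[[[1,0,0,12,0,0,0],[1,0,0,24,0,0,0],[1,0,0,36,0,0,0],[1,0,0,38,0,0,0],[1,0,0,38,0,0,0]]]'

```text
time_s: 18.6
tcp_pos: [0.4986, -0.3227, 0.0559]
ee_rot: [[0.997, -0.082, -0.001], [-0.082, -0.997, 0.0], [-0.001, -0.0, -1.0]]
wrist_force: [0.4, -0.8, 0.3]
gripper_width: 0.002
gripper_force: 0.0
```

>>> servo_tool --commands '[[[1,0,-3,0,0,0,0],[1,0,-6,0,0,0,0],[1,0,-8,0,0,0,0],[1,0,-10,0,0,0,0],[1,0,-11,0,0,0,0]]]'

```text
time_s: 19.1
tcp_pos: [0.4999, -0.3116, 0.0568]
ee_rot: [[0.997, -0.081, 0.0], [-0.081, -0.997, -0.0], [0.0, 0.0, -1.0]]
wrist_force: [0.8, 0.7, -0.1]
gripper_width: 0.006
gripper_force: 0.0
```

>>> servo_tool --commands '[[[1,0,-1,0,0,0,0],[1,0,-2,0,0,0,0],[1,0,-3,0,0,0,0],[1,0,-4,0,0,0,0],[1,0,-5,0,0,0,0]]]'

```text
time_s: 19.6
tcp_pos: [0.5001, -0.3068, 0.0565]
ee_rot: [[0.997, -0.082, -0.0], [-0.082, -0.997, 0.0], [-0.0, -0.0, -1.0]]
wrist_force: [-0.5, 0.7, 0.3]
gripper_width: 0.006
gripper_force: 0.0
```

>>> servo_tool --commands '[[[1,0,-1,0,0,0,0],[1,0,-2,0,0,0,0],[1,0,-3,0,0,0,0],[1,0,-4,0,0,0,0],[1,0,-5,0,0,0,0]]]'

```text
time_s: 20.1
tcp_pos: [0.5006, -0.3018, 0.0566]
ee_rot: [[0.997, -0.082, 0.0], [-0.082, -0.997, 0.0], [0.0, -0.0, -1.0]]
wrist_force: [-0.4, 0.0, 0.0]
gripper_width: 0.005
gripper_force: 0.0
```

>>> servo_tool --commands '[[[1,0,0,2,0,0,0],[1,0,-1,5,0,0,0],[1,0,-2,5,0,0,0],[1,0,-3.5,5,0,0,0],[1,0,-5,5,0,0,0]]]'

```text
time_s: 20.6
tcp_pos: [0.5013, -0.2979, 0.0517]
ee_rot: [[0.997, -0.082, 0.001], [-0.082, -0.997, -0.001], [0.001, 0.001, -1.0]]
wrist_force: [0.0, -4.3, 0.1]
gripper_width: 0.008
gripper_force: 2.6
```

>>> servo_tool --commands '[[[1,0,-1,0,0,0,0],[1,0,-2,0,0,0,0],[1,0,-3,0,0,0,0],[1,0,-4,0,0,0,0],[1,0,-5,0,0,0,0]]]'

```text
time_s: 21.1
tcp_pos: [0.5017, -0.2927, 0.0516]
ee_rot: [[0.997, -0.082, 0.001], [-0.082, -0.997, -0.001], [0.001, 0.001, -1.0]]
wrist_force: [0.2, -5.4, -0.9]
gripper_width: 0.006
gripper_force: 2.5
```

>>> servo_tool --commands '[[[1,0,-2,0,0,0,0],[1,0,-5,0,0,0,0],[1,0,-9,0,0,0,0],[1,0,-14,0,0,0,0],[1,0,-20,0,0,0,0]]]'

```text
time_s: 21.6
tcp_pos: [0.5033, -0.2728, 0.0517]
ee_rot: [[0.997, -0.082, 0.001], [-0.082, -0.997, -0.001], [0.001, 0.001, -1.0]]
wrist_force: [-1.2, -4.8, 0.4]
gripper_width: 0.006
gripper_force: 2.7
```

>>> servo_tool --commands '[[[1,0,-7,0,0,0,0],[1,0,-14,0,0,0,0],[1,0,-21,0,0,0,0],[1,0,-28,0,0,0,0],[1,0,-35,0,0,0,0]]]'

```text
time_s: 22.1
tcp_pos: [0.5061, -0.2376, 0.0516]
ee_rot: [[0.997, -0.082, 0.001], [-0.082, -0.997, -0.001], [0.001, 0.001, -1.0]]
wrist_force: [0.9, -6.4, -1.0]
gripper_width: 0.01
gripper_force: 2.8
```

>>> servo_tool --commands '[[[1,0,-7,0,0,0,0],[1,0,-14,0,0,0,0],[1,0,-21,0,0,0,0],[1,0,-28,0,0,0,0],[1,0,-35,0,0,0,0]]]'

```text
time_s: 22.6
tcp_pos: [0.5089, -0.2027, 0.0516]
ee_rot: [[0.997, -0.082, 0.0], [-0.082, -0.997, -0.001], [0.0, 0.001, -1.0]]
wrist_force: [0.5, -6.4, -1.1]
gripper_width: 0.002
gripper_force: 2.8
```

>>> servo_tool --commands '[[[1,0,-7,0,0,0,0],[1,0,-14,0,0,0,0],[1,0,-21,0,0,0,0],[1,0,-28,0,0,0,0],[1,0,-35,0,0,0,0]]]'

```text
time_s: 23.1
tcp_pos: [0.5117, -0.1678, 0.0516]
ee_rot: [[0.997, -0.082, 0.0], [-0.082, -0.997, -0.001], [0.0, 0.001, -1.0]]
wrist_force: [0.3, -5.7, -0.0]
gripper_width: 0.003
gripper_force: 2.8
```

>>> servo_tool --commands '[[[1,0,-7,0,0,0,0],[1,0,-14,0,0,0,0],[1,0,-21,0,0,0,0],[1,0,-28,0,0,0,0],[1,0,-35,0,0,0,0]]]'

```text
time_s: 23.6
tcp_pos: [0.5145, -0.1329, 0.0516]
ee_rot: [[0.997, -0.082, -0.0], [-0.082, -0.997, -0.001], [-0.0, 0.001, -1.0]]
wrist_force: [0.5, -5.5, 0.3]
gripper_width: 0.007
gripper_force: 2.8
```

>>> servo_tool --commands '[[[1,0,-7,0,0,0,0],[1,0,-14,0,0,0,0],[1,0,-21,0,0,0,0],[1,0,-28,0,0,0,0],[1,0,-35,0,0,0,0]]]'

```text
time_s: 24.1
tcp_pos: [0.5172, -0.098, 0.0516]
ee_rot: [[0.997, -0.082, -0.0], [-0.082, -0.997, -0.001], [-0.0, 0.001, -1.0]]
wrist_force: [0.2, -5.6, -0.3]
gripper_width: 0.003
gripper_force: 2.8
```

>>> servo_tool --commands '[[[1,0,-7,0,0,0,0],[1,0,-14,0,0,0,0],[1,0,-21,0,0,0,0],[1,0,-28,0,0,0,0],[1,0,-35,0,0,0,0]]]'

```text
time_s: 24.6
tcp_pos: [0.52, -0.0632, 0.0516]
ee_rot: [[0.997, -0.082, -0.001], [-0.082, -0.997, -0.001], [-0.0, 0.001, -1.0]]
wrist_force: [1.1, -6.0, 1.5]
gripper_width: 0.009
gripper_force: 2.8
```

>>> servo_tool --commands '[[[1,0,-7,0,0,0,0],[1,0,-14,0,0,0,0],[1,0,-20,0,0,0,0],[1,0,-26,0,0,0,0],[1,0,-31,0,0,0,0]]]'

```text
time_s: 25.1
tcp_pos: [0.5225, -0.0322, 0.0516]
ee_rot: [[0.997, -0.082, -0.001], [-0.082, -0.997, -0.001], [-0.001, 0.001, -1.0]]
wrist_force: [1.6, -6.5, 0.7]
gripper_width: 0.005
gripper_force: 2.7
```

>>> servo_tool --commands '[[[1,0,-4,0,0,0,0],[1,0,-8,0,0,0,0],[1,0,-11,0,0,0,0],[1,0,-14,0,0,0,0],[1,0,-16,0,0,0,0]]]'

```text
time_s: 25.6
tcp_pos: [0.5238, -0.0162, 0.0516]
ee_rot: [[0.997, -0.082, -0.001], [-0.082, -0.997, -0.001], [-0.001, 0.001, -1.0]]
wrist_force: [1.1, -5.6, 0.8]
gripper_width: -0.001
gripper_force: 2.6
```

>>> servo_tool --commands '[[[1,0,-2,0,0,0,0],[1,0,-4,0,0,0,0],[1,0,-6,0,0,0,0],[1,0,-8,0,0,0,0],[1,0,-10,0,0,0,0]]]'

```text
time_s: 26.1
tcp_pos: [0.5244, -0.0071, 0.0516]
ee_rot: [[0.997, -0.081, -0.002], [-0.081, -0.997, -0.002], [-0.001, 0.002, -1.0]]
wrist_force: [4.4, -17.0, -1.9]
gripper_width: 0.007
gripper_force: 8.2
```

>>> servo_tool --commands '[[[1,0,-1,0,0,0,0],[1,0,-2,0,0,0,0],[1,0,-3,0,0,0,0],[1,0,-4,0,0,0,0],[1,0,-5,0,0,0,0]]]'

```text
time_s: 26.6
tcp_pos: [0.5243, -0.0067, 0.0517]
ee_rot: [[0.997, -0.081, -0.004], [-0.081, -0.997, -0.008], [-0.004, 0.008, -1.0]]
wrist_force: [6.5, -34.4, -0.5]
gripper_width: 0.006
gripper_force: 16.7
```

The force has risen and the position has stalled, so the bed is home. I'll back off, rise and check.

>>> servo_tool --commands '[[[1,0,3,0,0,0,0],[1,0,8,0,0,0,0],[1,0,16,0,0,0,0],[1,0,30,0,0,0,0],[1,0,45,0,0,0,0]]]'

```text
time_s: 27.1
tcp_pos: [0.5214, -0.0461, 0.0515]
ee_rot: [[0.997, -0.081, -0.0], [-0.081, -0.997, 0.0], [-0.0, -0.0, -1.0]]
wrist_force: [-0.3, -0.5, -0.3]
gripper_width: 0.005
gripper_force: 0.0
```

>>> servo_tool --commands '[[[1,-10,10,-40,0,0,0],[1,-20,20,-80,0,0,0],[1,-30,20,-110,0,0,0],[1,-40,20,-130,0,0,0],[1,-40,20,-130,0,0,0]]]'

```text
time_s: 27.6
tcp_pos: [0.4807, -0.0628, 0.1848]
ee_rot: [[0.997, -0.082, 0.007], [-0.082, -0.997, 0.001], [0.007, -0.002, -1.0]]
wrist_force: [0.2, -0.6, 0.5]
gripper_width: 0.008
gripper_force: 0.0
```

```bash
python3 - <<'E'
from h import *
s=r.sense(); print(s["time_s"],s["tcp_pos"],s["wrist_force"])
a=r.capture("wrist")["pixels"]; cv2.imwrite("pics/w4.png",a[:,:,::-1])
b=r.capture("scene")["pixels"][140:310,220:480]
b=cv2.resize(b,(780,510),interpolation=cv2.INTER_CUBIC); cv2.imwrite("pics/s4.png",b[:,:,::-1])
E
```

```text
27.6 [ 0.48070485 -0.06284468  0.18478524] [ 0.16066625 -0.63327954  0.52119508]
```

View pics/w4.png

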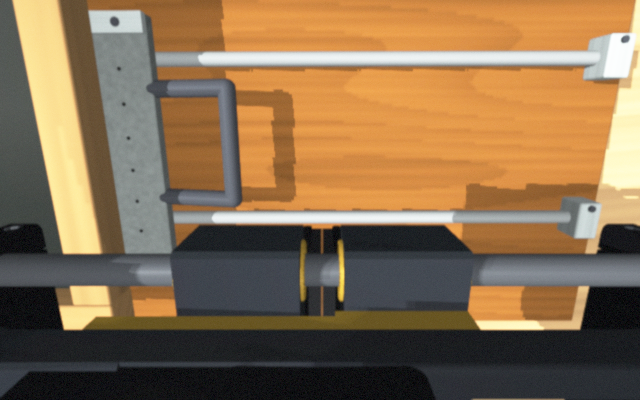

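View pics/s4.png

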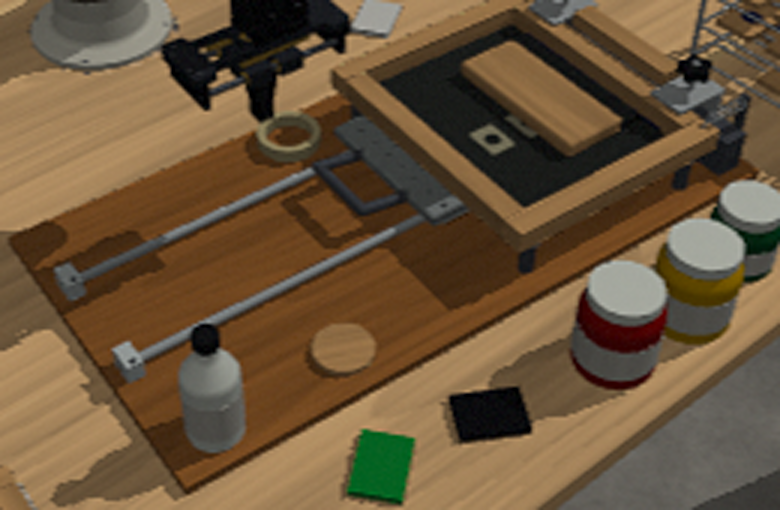

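The wrist view shows the handle bar at (229,140), just clear of the frame. In the scene view the bed is under the screen, and the roll, disc, bottle and squeegee look undisturbed. I'll check the bed travel with one number, then hand in.

```bash
python3 - <<'E'
from h import *
f=np.load("cf.npz"); c=r.capture("wrist")
for p,z in(((229,140),.055),((157,140),.05),((151,90),.05)):
    X=ray(c,p,z)[:2]-f["C"]; print(p,np.round([X@f["ux"],X@f["uy"]],4))
import pickle
c=pickle.load(open("w0.pkl","rb"))
for p,z in(((520,118),.055),((453,118),.05),((459,60),.05)):
    X=ray(c,p,z)[:2]-f["C"]; print(p,np.round([X@f["ux"],X@f["uy"]],4))
E
```

```text
(229, 140) [-0.0827 -0.0276]
(157, 140) [-0.0831  0.0324]
(151, 90) [-0.0441  0.0324]
(520, 118) [-0.0835 -0.3301]
(453, 118) [-0.0836 -0.2656]
(459, 60) [-0.029  -0.2661]
```

```bash
python3 -c "
from station import r
print(r.finish_job())"
```

```text
the job is handed in; nothing more can be done
None
```

I handed the job in at about 28 s: the three blanks were in a tight row, with ends within about 1 mm and 165 mm long when last seen before the push. The bed then went home (about 0.30 m travel) and the arm was clear; under the screen the row is out of camera view, so I could not check it after the push.

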